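Shut and latch the light-box hatch

ROBOT

A 7-joint arm with a two-finger parallel gripper is mounted at the origin on the work surface. World frame = base frame: x ahead of the robot, y to its left, z up, the work surface at z = 0. Lengths are in m, angles in rad, forces in N, time in s.
With the tool pointing down it reaches from about 0.425 to 0.875 m from the base axis. Payload 8.4 kg.
Tool frame: the origin (TCP) lies between the finger pads; the fingertips stand 17 mm ahead of it and the grasp point (between the pads) lies 2 mm behind it; x points along the fingers, y is the direction in which the jaws open and shut, and the axes are right-handed (so a half turn about x gives the same grasp; the last joint's range is limited). The gripper opens to 87 mm and grips with 3 to 60 N. Pads are 19 mm wide; open, the fingers measure 117 mm over their backs; the gripper's body (75 mm by 190 mm) begins 51 mm behind the grasp point.
Start: joints at [1.024, 0.333, 0.04, 1.465, -0.013, 1.343, -0.059], TCP at [0.281, -0.586, 0.24] pointing down, gripper open.
Joint ranges: [-2.58, 2.58], [-0.38, 2.09], [-1.3, 1.39], [0.25, 2.4], [-1.5, 4.64], [0.08, 2.09], [-2.65, 2.65]. Speed limits (rad/s): [2.22, 2.22, 2.79, 2.79, 3.14, 3.14, 3.14].

INTERFACE

Orientations are given as a unit quaternion [x, y, z, w].
In Python, from cell import robot, camera gives the robot as it stands. The module is installed in compiled form; this text tells all that it offers.
- The arm moves only by the shell command python3 -m jog 'ROWS' [OPENING] [FORCE]. ROWS is JSON, a list of rows, each a list of 6 numbers: the shift along the tool's x, y, z in m, then the turn, a rotation vector about the tool's x, y, z in rad. A call has exactly 5 rows; each row is the pose to reach, as a shift and turn from the pose commanded when the call began, along the tool's axes at that moment; what a row does not reach only later rows make up. A row lasts 1/12 s, in which the tool goes at most 41.7 mm and 7.16 degrees, less where a joint would pass 70% of its speed; a pose out of reach is approached as far as the arm can. A call with a gripper value outside its range is refused whole. OPENING is the opening, from -1 (shut) to 1 (fully open), set as the call begins (- or left out, the last holds). The fingers move at their own pace and stop on an object; FORCE is the grip in N (left out, the last holds). Time passes only in rows, so rows that repeat a pose let the fingers close, or fill a call up. It gives the time, the measured TCP pose, the force and the opening at its end, in the units of the state.
- robot.state(): the state, without advancing time (a new reading comes with each control period).
- camera(name): name is "side" or "top"; returns a dict with "frame" (400x640x3 uint8, red, green, blue), "vertical_fov" (degrees; the focal length in pixels is half the picture's height over the tangent of half this angle, whatever the lens; pixels are square), "cx", "cy" (the principal point, pixels), "R" (3x3) and "t" (3): a world point X has camera coordinates R X + t. Camera axes: x right, y down, z forward; pixel columns grow to the right and rows downward; lengths in m; the calibration is good to about 2 mm. A picture is of the moment at which its call begins. There is no depth.
- robot.hand_in(): hands the job in, once; it reports no verdict.
The state is a dict: "time": time; "joint_positions": joint angles; "joint_velocities": joint speeds; "joint_efforts": joint torques, N m; "tcp_pos": TCP position; "ee_rot": TCP orientation; "contact_force": force on the tool from outside, world axes, zero at the start; "torque": the same for the moment, N m; "grip_width": opening from 0.0 (shut) to 1.0 (fully open).
Only numpy, scipy, OpenCV 4.12 (cv2) and the standard library are available. Lean on these libraries where they do the work, as an engineer would, in place of code of your own. Each camera call takes 0.05 s, during which the arm holds its last target.

TASK

Swing the open hatch of the plywood light box down into its opening, then press it in gently by its black wing knob until you feel it stop, and turn the knob a quarter turn clockwise so that the hidden tongue swings in under the frame edge. Let go: the hatch must stay down, held by the tongue. Do not force the hatch or the tongue, and leave the things lying around where they are.

Things in the scene. Friction and masses are not known exactly. Their poses are not given: they have to be found in the camera images.
- light_box: fixed plywood light box, 300 (x) x 420 (y) x 100 mm high, white LED strips with yellow dots on its level top deck; origin at the centre of its underside, z up, front (the frame edge) to its -x. The deck's opening for the hatch runs x -91 to +52 mm, y -82 to +82 mm.
- hatch_hinge (a point): middle of the hatch's hinge line, on the light box at (50, 0, 100) mm in the box frame; the line runs along the box's y; axes as the box.
- hatch (a joint): hinge of the plywood hatch (138 mm from hinge to free edge x 160 wide x 6 mm), rad: 0 = flush with the deck, positive = open (starts 0.5 to 0.8), negative = below the deck. Stiff: stays where left (2 N at the free edge moves it). Spring plungers hold it 11 mm proud (0.11); pushing it on down at the knob takes 5, rising to 13 N, then it meets rubber stops at +0.03 to -0.11.
- hatch_push (a point): point on the hatch's outer (upper) face, 105 mm from the hinge line, 55 mm to the box's +y side of the middle, clear of the knob: one good place to push the hatch down. Axes go with the hatch, z out of its outer face.
- knob_grip (a point): centre of the black knob's wing, on the turning axis (point z), 24 mm above the hatch's outer face, 100 mm from the hinge line, mid width. Wing 50 mm long (point x) x 12 thick (point y) x 26 high, 11 to 37 mm above the face, on a flange of 52 mm diameter, top 11 mm above the face; red mark on it = tongue side (point -y). Tongue below the hatch: 52 mm from the axis, top 26 mm under the outer face.
- knob (a joint): turn of the wing knob, rad, clockwise from above; starts 0 to 0.3. At 0 the wing lies along the box's x, tongue to the box's -y, clear of the frame edge; at 1.57 the wing lies along the box's y and the tongue points to the box's -x, under the frame edge; end of travel 1.65. Friction 0.04 N m. If the hatch is not pressed in far enough the tongue hits the strike's side at about 0.65.
- frame_edge: dark strip at the front of the opening, box x -93 mm, deck height; origin mid upper edge. Below it, strike and rubber stops are one part, its height unmeasured, new each time: the stop lies from 3 mm above to 11 mm below flush at the knob; the tongue passes under the strike only within 2 mm of it. Feel for it: 15 to 20 N total push. Over 20 N on strike or stops (beyond the springs) breaks them.
- spool_c (a point): centre of the blue solder spool, 54 mm diameter, 42 mm high, standing on the deck (+y half): leave alone
- screw_jar: small clear jar with an orange cap, 44 mm diameter, 45 mm high, standing on the deck (-y half); origin under its centre: leave alone
- glue: white glue bottle, blue cap, 56 mm diameter, 150 mm high, on the table; origin under its centre: leave alone
- screwdriver: screwdriver lying on the table: leave alone
- spanner: spanner lying on the table: leave alone
- meter: yellow multimeter, 130 x 75 x 35 mm, on the table; origin under its centre: leave alone
- parts_tray: grey divided parts tray, 110 x 160 x 30 mm, on the table; origin under its centre: leave alone

How it is judged:
On the way, in this order (a step that is already met when the one before it is completed fails the run):
1. the hatch has been swung down onto its springs, the knob not yet turned (value of joint hatch below 0.15 rad and value of joint knob below 0.6 rad), for 0.1 s.
2. with the hatch pressed in, the knob is turned so that the tongue lies under the frame edge (value of joint hatch below 0.07 rad and value of joint knob above 1.25 rad), for 0.2 s.
At the end, for the whole second after the job is handed in: The hatch is down (hinge under 0.07 rad; free on its springs it stands at 0.11), the knob is turned beyond 1.25 rad, the released tongue bears up on the strike under the frame edge (more than 0.5 N), and the hatch is still (all of step 2 and contact force between frame_edge and anything else above 0.5 N and velocity of joint hatch between -0.05 and 0.05 rad/s); the robot touches nothing.
It fails at once if the hatch or tongue is forced: more than 20 N on the strike and stops of the frame edge (contact force between frame_edge and anything else above 20 N).
It fails at once if a bystander is moved more than 30 mm (distance of any of spool_c, screw_jar, glue, screwdriver, spanner, meter, parts_tray from where it was at the start of the episode above 0.03 m).
It also fails if it takes over 70 s, if anything falls off the work surface, if the arm or the gripper's body presses on something with over 40 N, if the wrist force passes 120 N, or if a joint passes its speed limit or range.

## Working session

There is one attempt and no reset: what is moved stays moved. The work goes in short steps, Python scripts to look and compute and a shell command to move; the robot and the scene stay as the last step left them, time stands still between calls to the robot, and variables do not carry over. Pictures are saved under pics/ and viewed, and the job is handed in when it is done.

```bash
mkdir -p pics; ls; cat > look.py <<'E'
import sys,cv2,numpy as np
from cell import robot,camera
def snap(tag):
    for n in ("side","top"):
        c=camera(n); cv2.imwrite(f"pics/{tag}_{n}.png",c["frame"][:,:,::-1])
        np.savez(f"pics/{tag}_{n}.npz",**{k:np.array(v) for k,v in c.items()})
E
python3 - <<'E'
from look import *
snap("a"); s=robot.state(); print(s)
for n in("side","top"):
    c=np.load(f"pics/a_{n}.npz"); print(n,c["vertical_fov"],c["cx"],c["cy"],c["R"],c["t"], -c["R"].T@c["t"])
E
```

```text
pics
{'time': 0.1, 'joint_positions': array([ 1.02380528,  0.33382076,  0.0398697 ,  1.46619155, -0.01333172,
        1.34331367, -0.05850535]), 'joint_velocities': array([ 0.00062084,  0.00051413,  0.00023869, -0.00422411,  0.00123751,
        0.00037749, -0.00242712]), 'joint_efforts': array([ 4.06218285e-03, -6.57813263e+01,  1.34026218e+00, -4.04702747e+01,
       -5.96785569e-02,  4.08932555e-02,  5.98140605e-05]), 'tcp_pos': array([ 0.28121557, -0.58556568,  0.23875651]), 'ee_rot': array([-0.68928675, -0.15748854,  0.68962792, -0.15650711]), 'contact_force': array([ 0.41091123,  0.39227548, -0.55327315]), 'torque': array([-0.0020002 ,  0.04779208, -0.00768874]), 'grip_width': 0.9999959582699107}
side 44.888937231780574 319.2484478236272 199.37683697359813 [[ 0.99952843 -0.03065845 -0.00172746]
 [-0.02316332 -0.71585005 -0.69786973]
 [ 0.020159    0.69758065 -0.71622263]] [-0.54258252  0.06017864  1.60849787] [ 0.51129488 -1.09561285  1.19310213]
top 57.861924982741435 317.19120270850226 194.8794705847417 [[-0.01189658 -0.99964226  0.02395461]
 [-0.9984973   0.01059453 -0.05376713]
 [ 0.05349411 -0.02455826 -0.99826613]] [-0.02922299  0.56953981  1.0506669 ] [ 0.51213182 -0.009444    1.08016773]
```

View pics/a_side.png

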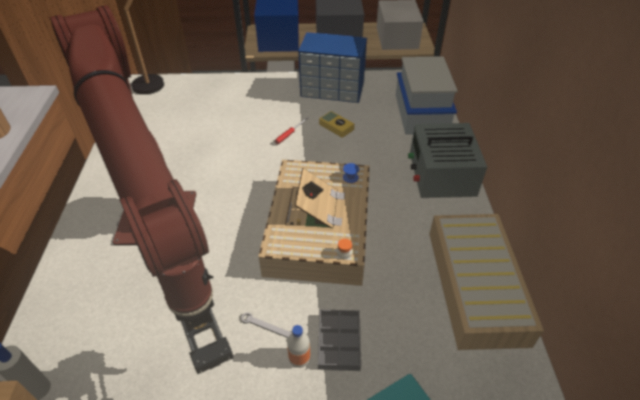

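View pics/a_top.png

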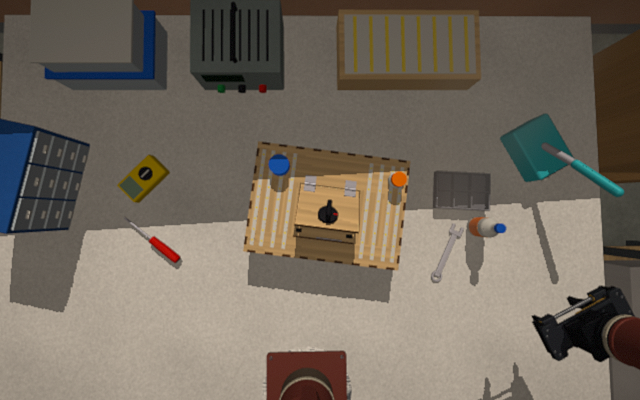

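The side view shows the box near pixel (315,220), with the hatch open and the knob at (312,188). In the top view the box corners are near (260,143), (410,160), (397,268) and (245,250), the knob is at (328,210), and the arm is clear at lower right. I'll enlarge both.

```bash
python3 - <<'E'
import cv2
a=cv2.imread("pics/a_top.png")[130:280,230:430]; cv2.imwrite("pics/a_top_c.png",cv2.resize(a,None,fx=4,fy=4,interpolation=cv2.INTER_CUBIC))
a=cv2.imread("pics/a_side.png")[150:290,250:390]; cv2.imwrite("pics/a_side_c.png",cv2.resize(a,None,fx=4,fy=4,interpolation=cv2.INTER_CUBIC))
E
```

```text
(no output)
```

View pics/a_top_c.png

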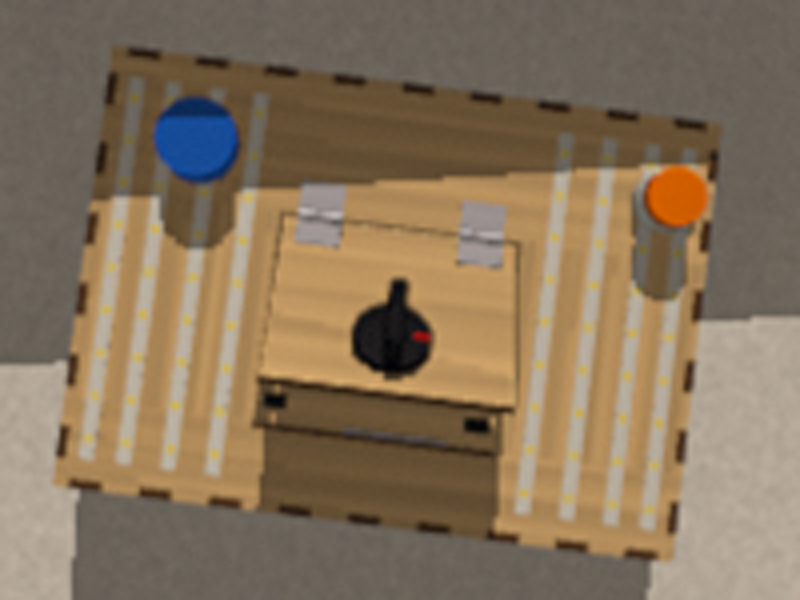

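View pics/a_side_c.png

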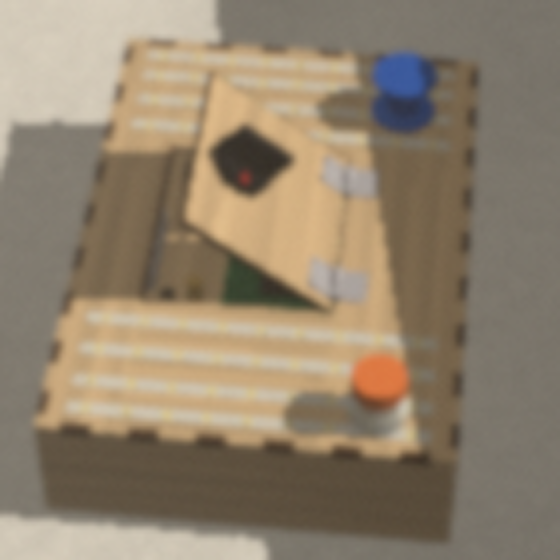

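```bash
cat > fit.py <<'E'
import numpy as np
from scipy.optimize import least_squares
def proj(n,X,tag="a"):
    c=np.load(f"pics/{tag}_{n}.npz"); f=200/np.tan(np.radians(float(c["vertical_fov"]))/2)
    p=(c["R"]@np.atleast_2d(X).T).T+c["t"]; return np.c_[c["cx"]+f*p[:,0]/p[:,2],c["cy"]+f*p[:,1]/p[:,2]]
def box2w(p,X):
    c,s=np.cos(p[2]),np.sin(p[2]); X=np.atleast_2d(X)
    return np.c_[p[0]+c*X[:,0]-s*X[:,1],p[1]+s*X[:,0]+c*X[:,1],X[:,2]]
def hat(th,d,y,h): # dist d from hinge, height h above face
    return np.array([.05-d*np.cos(th)+h*np.sin(th),y,.1+d*np.sin(th)+h*np.cos(th)])
def up(c,o): return (np.array(c,float)+.5)/4-.5+np.array(o)
E
python3 - <<'E'
from fit import *
T=(230,130);S=(250,150)
def model(p):
    C=box2w(p,[[.15,.21,.1],[.15,-.21,.1],[-.15,-.21,.1],[-.15,.21,.1]])
    H=box2w(p,[hat(p[3],.138,.08,0),hat(p[3],.138,-.08,0)])
    return np.r_[proj("top",C),proj("top",H),proj("side",C),proj("side",H)]
obs=np.r_[up([(112,46),(720,124),(672,558),(54,487),(258,378),(515,410)],T),up([(478,62),(452,458),(38,428),(130,40),(216,75),(185,218)],S)]
r=least_squares(lambda p:(model(p)-obs).ravel(),[.5,0,0,.6],loss='soft_l1')
p=r.x;print(p);print((model(p)-obs).round(1))
np.save("p.npy",p)
k=box2w(p,[hat(p[3],.1,0,.024),hat(p[3],.105,.055,0),[.05,0,.1]]);print(k)
for psi in(0,.15,.3):
  # wing ends at top h=.037; cw from above
  e=[]
  for s in(1,-1):
    e.append(hat(p[3],.1-s*.025*np.cos(psi),-s*.025*np.sin(psi),.037))
  # red mark direction -y side
  e.append(hat(p[3],.1+.02*np.sin(psi),-.02*np.cos(psi),.011))
  q=(proj("top",box2w(p,e))-T+.5)*4-.5;q2=(proj("side",box2w(p,e))-S+.5)*4-.5
  print(psi,q.round(),q2.round())
E
```

```text
[ 0.53756179 -0.06097391 -0.1338521   0.66350078]
[[-0.  -0.4]
 [ 0.2 -0.8]
 [ 0.3  0.3]
 [-0.2 -0.6]
 [ 0.  -0.6]
 [ 0.1 -0.7]
 [-0.5 -0.3]
 [ 1.1  0.6]
 [-1.5 -0.6]
 [-1.1 -0.7]
 [-1.7 -0.9]
 [-1.1  0.5]]
[[ 0.52368403 -0.05910517  0.18049605]
 [ 0.51247109 -0.00209886  0.16466726]
 [ 0.58711454 -0.06764655  0.1       ]]
0 [[400. 276.]
 [395. 338.]
 [424. 336.]] [[292. 159.]
 [239. 125.]
 [241. 179.]]
0.15 [[406. 277.]
 [389. 337.]
 [424. 340.]] [[291. 162.]
 [240. 122.]
 [238. 177.]]
0.3 [[412. 278.]
 [383. 335.]
 [422. 343.]] [[290. 165.]
 [241. 119.]
 [235. 174.]]
```

The box fit is good: centre (0.538, -0.061), yaw -0.134, hatch at about 0.66 rad, knob near 0. Next I'll write the motion helper and work out the pose above the push point.

```bash
cat > go.py <<'E'
from fit import *
from cell import robot
from scipy.spatial.transform import Rotation as Ro
p=np.load("p.npy")
def cur():
    s=robot.state(); return s,Ro.from_quat(s["ee_rot"])
def down(yawy,tilt=0): # tool y at box angle yawy (from box +x ccw); x down ; tilt about box y
    a=yawy; y=np.array([np.cos(a),np.sin(a),0]); x=np.array([0,0,-1.]); z=np.cross(x,y)
    return Ro.from_euler('z',p[2])*Ro.from_euler('y',tilt)*Ro.from_matrix(np.c_[x,y,z])
def rel(boxpt,R):
    s,C=cur(); d=C.inv().apply(box2w(p,boxpt)[0]-s["tcp_pos"]); r=(C.inv()*R).as_rotvec()
    print("t",round(s["time"],2),"shift",d.round(4),"rot",r.round(4),"|",np.linalg.norm(d).round(3),np.degrees(np.linalg.norm(r)).round(1))
def inbox():
    s,C=cur(); c,q=np.cos(p[2]),np.sin(p[2]); v=s["tcp_pos"]-[p[0],p[1],0]
    M=(Ro.from_euler('z',-p[2])*C).as_matrix()
    print("t",round(s["time"],2),"tcp box",np.round([c*v[0]+q*v[1],-q*v[0]+c*v[1],v[2]],4),"toolx",M[:,0].round(3),"tooly",M[:,1].round(3),"F",s["contact_force"].round(1),"T",s["torque"].round(2),"w",round(s["grip_width"],3),"j",s["joint_positions"].round(2))
E
python3 - <<'E'
from go import *
inbox()
for a in (np.pi/2,-np.pi/2): rel([-.045,.055,.25],down(a))
E
```

```text
t 0.1 tcp box [-0.184  -0.5541  0.2388] toolx [-0.001  0.001 -1.   ] tooly [ 0.549 -0.836 -0.001] F [ 0.4  0.4 -0.6] T [-0.    0.05 -0.01] w 1.0 j [ 1.02  0.33  0.04  1.47 -0.01  1.34 -0.06]
t 0.1 shift [-0.0107 -0.4326 -0.4508] rot [-2.56e+00 -1.80e-03  8.00e-04] | 0.625 146.7
t 0.1 shift [-0.0107 -0.4326 -0.4508] rot [0.5816 0.0006 0.0014] | 0.625 33.3
```

```bash
python3 -m jog '[[-0.011,-0.433,-0.451,-2.56,0,0],[-0.011,-0.433,-0.451,-2.56,0,0],[-0.011,-0.433,-0.451,-2.56,0,0],[-0.011,-0.433,-0.451,-2.56,0,0],[-0.011,-0.433,-0.451,-2.56,0,0]]' -1 20; python3 - <<'E'
from go import *
inbox(); rel([-.045,.055,.25],down(np.pi/2))
E
```

```text
time: 0.52
tcp_pos: [0.3545, -0.3888, 0.2429]
ee_rot: [-0.607, -0.363, 0.607, -0.363]
contact_force: [0.8, -0.6, 0.0]
grip_width: 0.707
t 0.52 tcp box [-0.1376 -0.3493  0.2429] toolx [-0.001  0.    -1.   ] tooly [ 0.937 -0.351 -0.001] F [ 0.8 -0.6  0. ] T [-0.01 -0.11 -0.01] w 0.707 j [ 0.89  0.09 -0.15  1.75  0.01  1.3   0.24]
t 0.52 shift [-0.0071 -0.055  -0.4111] rot [-1.929e+00 -4.000e-04  5.000e-04] | 0.415 110.5
```

```bash
python3 -m jog '[[-0.007,-0.055,-0.411,-1.93,0,0],[-0.007,-0.055,-0.411,-1.93,0,0],[-0.007,-0.055,-0.411,-1.93,0,0],[-0.007,-0.055,-0.411,-1.93,0,0],[-0.007,-0.055,-0.411,-1.93,0,0]]' ; python3 - <<'E'
from go import *
inbox(); rel([-.045,.055,.25],down(np.pi/2))
E
```

```text
time: 0.93
tcp_pos: [0.4288, -0.1942, 0.2467]
ee_rot: [0.466, 0.532, -0.466, 0.532]
contact_force: [1.3, -0.9, -0.1]
grip_width: 0.327
t 0.93 tcp box [-0.09   -0.1466  0.2467] toolx [-0. -0. -1.] tooly [ 0.965  0.264 -0.   ] F [ 1.3 -0.9 -0.1] T [-0.03 -0.22 -0.05] w 0.327 j [ 0.69 -0.02 -0.35  1.86 -0.01  1.3   0.47]
t 0.93 shift [-0.0034  0.0966 -0.1825] rot [-1.304e+00  0.000e+00  3.000e-04] | 0.207 74.7
```

```bash
python3 -m jog '[[-0.003,0.097,-0.183,-1.304,0,0],[-0.003,0.097,-0.183,-1.304,0,0],[-0.003,0.097,-0.183,-1.304,0,0],[-0.003,0.097,-0.183,-1.304,0,0],[-0.003,0.097,-0.183,-1.304,0,0]]' ; python3 - <<'E'
from go import *
inbox(); rel([-.045,.055,.25],down(np.pi/2))
E
```

```text
time: 1.35
tcp_pos: [0.5019, -0.0002, 0.2498]
ee_rot: [0.279, 0.649, -0.279, 0.65]
contact_force: [1.6, -1.1, -0.2]
grip_width: 0.02
t 1.35 tcp box [-0.0435  0.0555  0.2498] toolx [ 0. -0. -1.] tooly [0.628 0.778 0.   ] F [ 1.6 -1.1 -0.2] T [ 0.   -0.22 -0.03] w 0.02 j [ 0.47  0.06 -0.57  1.78  0.03  1.31  0.65]
t 1.35 shift [-0.0002 -0.0013 -0.0009] rot [-6.787e-01  2.000e-04 -0.000e+00] | 0.002 38.9
```

```bash
python3 -m jog '[[0,-0.001,-0.001,-0.679,0,0],[0,-0.001,-0.001,-0.679,0,0],[0,-0.001,-0.001,-0.679,0,0],[0,-0.001,-0.001,-0.679,0,0],[0,-0.001,-0.001,-0.679,0,0]]' >/dev/null; python3 - <<'E'
from go import *
from look import snap
inbox(); rel([-.045,.055,.24],down(np.pi/2)); snap("b")
import cv2
a=cv2.imread("pics/b_side.png")[100:300,200:420]; cv2.imwrite("pics/b_side_c.png",cv2.resize(a,None,fx=3.5,fy=3,interpolation=cv2.INTER_CUBIC))
E
```

```text
t 1.77 tcp box [-0.0449  0.0532  0.2494] toolx [-0.001  0.    -1.   ] tooly [ 0.053  0.999 -0.   ] F [ 0.4 -0.3 -0.3] T [ 0.13 -0.17  0.06] w 0.006 j [ 0.49  0.06 -0.59  1.78  0.03  1.31  1.27]
t 1.77 shift [ 0.0094  0.0018 -0.0002] rot [-0.0535 -0.0008  0.    ] | 0.01 3.1
```

View pics/b_side_c.png

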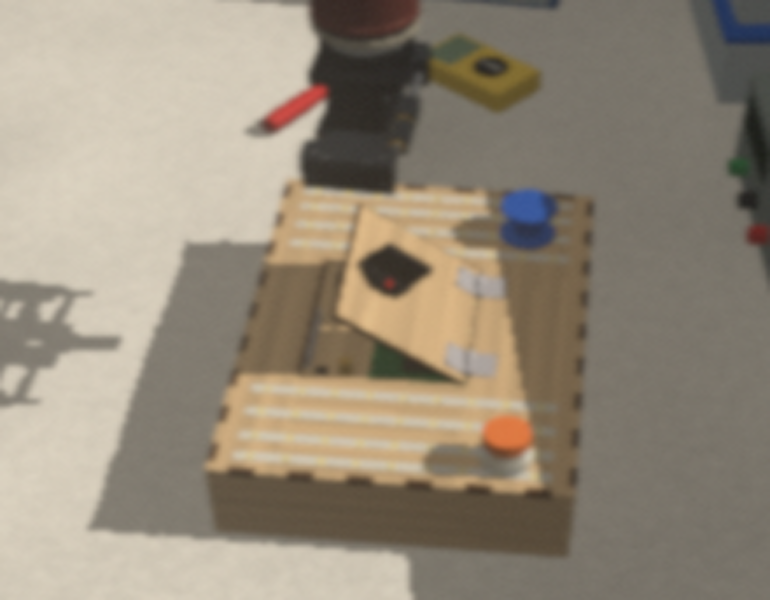

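View pics/b_top.png

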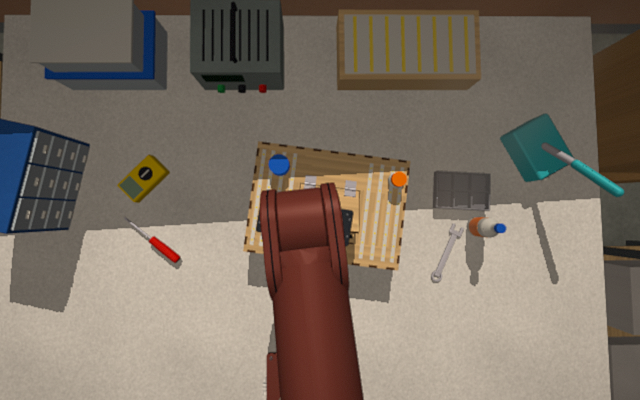

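The gripper (crop ~350,165) is above the hatch's +y side, and the hatch and bystanders are unchanged. I'll descend now.

```bash
python3 -m jog '[[0.015,0.001,0,-0.053,0,0],[0.03,0.002,0,-0.053,0,0],[0.045,0.002,0,-0.053,0,0],[0.06,0.002,0,-0.053,0,0],[0.075,0.002,0,-0.053,0,0]]' ; python3 -c "
from go import *
inbox()"; python3 -m jog '[[0.01,0,0,0,0,0],[0.02,0,0,0,0,0],[0.03,0,0,0,0,0],[0.04,0,0,0,0,0],[0.04,0,0,0,0,0]]' ;  python3 -c "
from go import *
inbox()"
```

```text
time: 2.28
tcp_pos: [0.5007, -0.0004, 0.174]
ee_rot: [0.052, 0.705, -0.052, 0.705]
contact_force: [-0.4, 0.0, 1.9]
grip_width: 0.007
t 2.28 tcp box [-0.0446  0.0551  0.174 ] toolx [-0.  0. -1.] tooly [0.012 1.    0.   ] F [-0.4  0.   1.9] T [ 0.11 -0.11  0.05] w 0.007 j [ 0.48  0.12 -0.6   1.88  0.07  1.16  1.28]
time: 2.7
tcp_pos: [0.4998, -0.0005, 0.1328]
ee_rot: [0.05, 0.706, -0.05, 0.704]
contact_force: [-1.4, 1.0, -0.1]
grip_width: 0.009
t 2.7 tcp box [-0.0455  0.0549  0.1328] toolx [-0.003 -0.    -1.   ] tooly [ 0.008  1.    -0.   ] F [-1.4  1.  -0.1] T [ 0.04 -0.1   0.01] w 0.009 j [ 0.47  0.17 -0.6   1.93  0.1   1.08  1.25]
```

```bash
python3 -m jog '[[0.002,0,0,0,0,0],[0.004,0,0,0,0,0],[0.006,0,0,0,0,0],[0.007,0,0,0,0,0],[0.007,0,0,0,0,0]]' ; python3 - <<'E'
from go import *
inbox()
E
```

```text
time: 3.12
tcp_pos: [0.501, -0.0003, 0.1281]
ee_rot: [0.05, 0.705, -0.05, 0.706]
contact_force: [-0.2, 0.7, 2.9]
grip_width: 0.007
t 3.12 tcp box [-0.0443  0.0552  0.1281] toolx [ 0.001  0.    -1.   ] tooly [0.007 1.    0.   ] F [-0.2  0.7  2.9] T [ 0.12  0.04 -0.02] w 0.007 j [ 0.46  0.17 -0.6   1.93  0.11  1.07  1.25]
```

```bash
python3 -m jog '[[0.001,0,0,0,0,0],[0.002,0,0,0,0,0],[0.002,0,0,0,0,0],[0.002,0,0,0,0,0],[0.002,0,0,0,0,0]]' ; python3 -m jog '[[-0.02,0,0,0,0,0],[-0.04,0,0,0,0,0],[-0.06,0,0,0,0,0],[-0.09,0,0,0,0,0],[-0.1,0,0,0,0,0]]' 1 ; python3 - <<'E'
from go import *
from look import snap
inbox(); rel([-.05,0,.2],down(np.pi/2,0)); snap("c")
import cv2
a=cv2.imread("pics/c_side.png")[150:290,250:390]; cv2.imwrite("pics/c_side_c.png",cv2.resize(a,None,fx=4,fy=4,interpolation=cv2.INTER_CUBIC))
E
```

```text
time: 3.53
tcp_pos: [0.5009, -0.0003, 0.1259]
ee_rot: [0.05, 0.705, -0.05, 0.705]
contact_force: [-0.7, 0.6, 5.0]
grip_width: 0.004
time: 3.95
tcp_pos: [0.502, -0.0003, 0.2291]
ee_rot: [0.05, 0.704, -0.05, 0.707]
contact_force: [1.4, 0.5, 1.0]
grip_width: 0.299
t 3.95 tcp box [-0.0433  0.0554  0.2291] toolx [ 0.004  0.    -1.   ] tooly [0.007 1.    0.   ] F [1.4 0.5 1. ] T [ 0.12 -0.14  0.04] w 0.299 j [ 0.49  0.07 -0.6   1.81  0.04  1.27  1.31]
t 3.95 shift [ 0.0291 -0.0554 -0.0064] rot [-0.0069  0.0039 -0.0002] | 0.063 0.5
```

View pics/c_side_c.png

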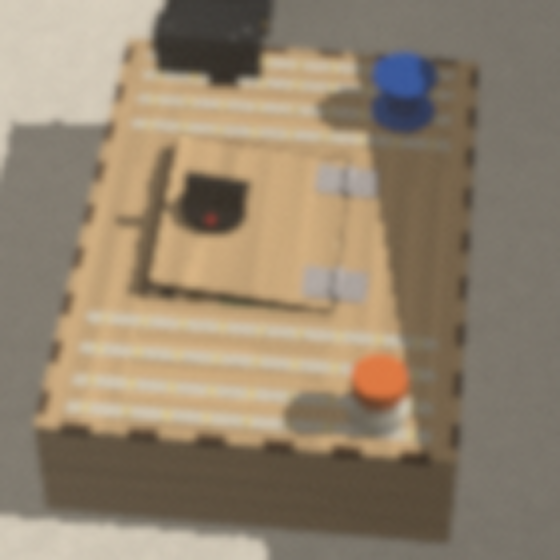

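The side crop shows the hatch down on its springs, standing slightly proud, with the red mark at (210,218), so the knob is unturned. Next I'll move over the knob with the jaws open.

```bash
python3 -m jog '[[0,-0.02,-0.002,-0.007,0.004,0],[0,-0.04,-0.004,-0.007,0.004,0],[0,-0.055,-0.006,-0.007,0.004,0],[0,-0.055,-0.006,-0.007,0.004,0],[0.02,-0.055,-0.006,-0.007,0.004,0]]' 1 10; python3 - <<'E'
from go import *
inbox(); rel([-.049,0,.146],down(np.pi/2,0))
E
```

```text
time: 4.47
tcp_pos: [0.4883, -0.055, 0.2072]
ee_rot: [0.048, 0.706, -0.048, 0.705]
contact_force: [0.1, 0.7, -0.1]
grip_width: 0.771
t 4.47 tcp box [-0.0496 -0.0006  0.2072] toolx [-0. -0. -1.] tooly [ 0.002  1.    -0.   ] F [ 0.1  0.7 -0.1] T [ 0.07 -0.16  0.02] w 0.771 j [ 0.55  0.07 -0.55  1.86  0.04  1.23  1.43]
t 4.47 shift [0.0612 0.0006 0.0006] rot [-0.0022 -0.0004  0.0003] | 0.061 0.1
```

```bash
python3 -m jog '[[0.01,0,0,0,0,0],[0.022,0,0,0,0,0],[0.036,0,0,0,0,0],[0.05,0,0,0,0,0],[0.058,0,0,0,0,0]]' 1 10; python3 -m jog '[[0.001,0,0,0,0,0],[0.001,0,0,0,0,0],[0.001,0,0,0,0,0],[0.001,0,0,0,0,0],[0.001,0,0,0,0,0]]' -1 10;python3 - <<'E'
from go import *
inbox()
E
```

```text
time: 4.88
tcp_pos: [0.4859, -0.0534, 0.1454]
ee_rot: [0.047, 0.708, -0.047, 0.703]
contact_force: [-0.4, 0.6, 0.3]
grip_width: 0.997
time: 5.3
tcp_pos: [0.4874, -0.054, 0.1474]
ee_rot: [0.047, 0.707, -0.047, 0.705]
contact_force: [-0.5, -0.4, 0.2]
grip_width: 0.705
t 5.3 tcp box [-0.0507  0.0002  0.1474] toolx [-0.003 -0.    -1.   ] tooly [-0.  1. -0.] F [-0.5 -0.4  0.2] T [ 0.06 -0.12  0.01] w 0.705 j [ 0.54  0.12 -0.55  1.93  0.07  1.11  1.4 ]
```

```bash
for i in 1 2 3; do python3 -m jog '[[0,0,0,0,0,0],[0,0,0,0,0,0],[0,0,0,0,0,0],[0,0,0,0,0,0],[0,0,0,0,0,0]]' -1 10 | tail -1; done; python3 - <<'E'
from go import *
from look import snap
inbox()
snap("d")
import cv2
a=cv2.imread("pics/d_side.png")[150:290,250:390]; cv2.imwrite("pics/d_side_c.png",cv2.resize(a,None,fx=4,fy=4,interpolation=cv2.INTER_CUBIC))
E
```

```text
grip_width: 0.328
grip_width: 0.136
grip_width: 0.14
t 6.55 tcp box [-0.0512 -0.0007  0.1467] toolx [-0.004 -0.001 -1.   ] tooly [ 0.001  1.    -0.001] F [-0.9 -5.3  0.3] T [-1.09  0.03  0.02] w 0.14 j [ 0.54  0.12 -0.55  1.94  0.07  1.11  1.4 ]
```

View pics/d_side_c.png

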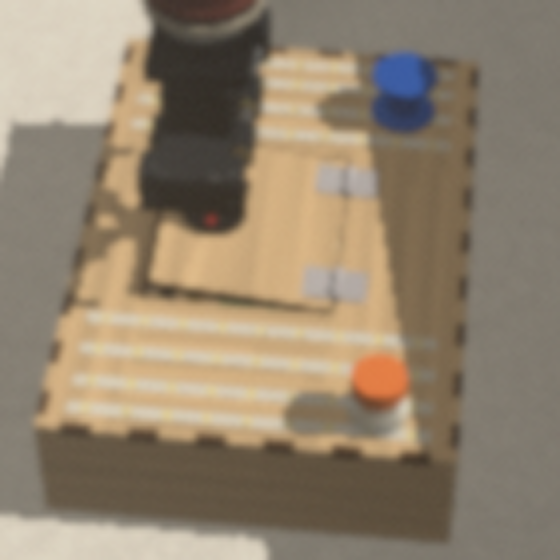

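The wing is gripped at 12.2 mm, with a sideways force of -5 N. I'll shift about 1 mm toward -y and start pressing down.

```bash
python3 -m jog '[[0,-0.001,0,0,0,0],[0.001,-0.0015,0,0,0,0],[0.002,-0.0015,0,0,0,0],[0.003,-0.0015,0,0,0,0],[0.004,-0.0015,0,0,0,0]]'; python3 - <<'E'
from go import *
inbox()
E
python3 -m jog '[[0.001,0,0,0,0,0],[0.002,0,0,0,0,0],[0.003,0,0,0,0,0],[0.003,0,0,0,0,0],[0.003,0,0,0,0,0]]'; python3 - <<'E'
from go import *
inbox()
E
```

```text
time: 7.07
tcp_pos: [0.4862, -0.0549, 0.143]
ee_rot: [0.047, 0.707, -0.047, 0.704]
contact_force: [-6.3, -0.5, 8.2]
grip_width: 0.136
t 7.07 tcp box [-0.0517 -0.0009  0.143 ] toolx [-0.005  0.    -1.   ] tooly [-0.  1.  0.] F [-6.3 -0.5  8.2] T [-0.04  1.11 -0.11] w 0.136 j [ 0.54  0.13 -0.55  1.94  0.07  1.1   1.4 ]
time: 7.48
tcp_pos: [0.4859, -0.0549, 0.1398]
ee_rot: [0.047, 0.708, -0.047, 0.704]
contact_force: [-6.0, -0.8, 6.5]
grip_width: 0.137
t 7.48 tcp box [-0.052  -0.0009  0.1398] toolx [-0.006  0.    -1.   ] tooly [-0.  1.  0.] F [-6.  -0.8  6.5] T [-0.03  1.12 -0.07] w 0.137 j [ 0.54  0.13 -0.55  1.94  0.08  1.09  1.4 ]
```

```bash
python3 -m jog '[[0.001,0,-0.001,0,0,0],[0.002,0,-0.001,0,0,0],[0.003,0,-0.0015,0,0,0],[0.003,0,-0.0015,0,0,0],[0.003,0,-0.0015,0,0,0]]'; python3 - <<'E'
from go import *
inbox()
E
python3 -m jog '[[0.001,0,-0.001,0,0,0],[0.002,0,-0.001,0,0,0],[0.002,0,-0.001,0,0,0],[0.002,0,-0.001,0,0,0],[0.002,0,-0.001,0,0,0]]'; python3 - <<'E'
from go import *
inbox()
E
```

```text
time: 7.9
tcp_pos: [0.4853, -0.0548, 0.1371]
ee_rot: [0.047, 0.707, -0.047, 0.704]
contact_force: [-2.8, -0.8, 5.6]
grip_width: 0.133
t 7.9 tcp box [-0.0526 -0.0008  0.1371] toolx [-0.004  0.    -1.   ] tooly [-0.  1.  0.] F [-2.8 -0.8  5.6] T [-0.13  0.41 -0.07] w 0.133 j [ 0.54  0.13 -0.55  1.95  0.08  1.09  1.4 ]
time: 8.32
tcp_pos: [0.4848, -0.0548, 0.1354]
ee_rot: [0.047, 0.706, -0.047, 0.705]
contact_force: [-1.2, -1.2, 5.1]
grip_width: 0.136
t 8.32 tcp box [-0.0531 -0.0009  0.1354] toolx [-0.003  0.    -1.   ] tooly [-0.  1.  0.] F [-1.2 -1.2  5.1] T [-0.22 -0.06 -0.1 ] w 0.136 j [ 0.54  0.13 -0.55  1.95  0.08  1.08  1.4 ]
```

```bash
for i in 1 2; do python3 -m jog '[[0.001,0,0,0,0,0],[0.002,0,0,0,0,0],[0.002,0,0,0,0,0],[0.002,0,0,0,0,0],[0.002,0,0,0,0,0]]' >/dev/null; python3 -c "
from go import *
inbox()"; done
```

```text
t 8.73 tcp box [-0.0534 -0.0009  0.1333] toolx [-0.003  0.    -1.   ] tooly [-0.  1.  0.] F [-1.9 -1.3  5.5] T [-0.12  0.24 -0.12] w 0.143 j [ 0.54  0.13 -0.55  1.96  0.08  1.08  1.39]
t 9.15 tcp box [-0.0536 -0.0009  0.1313] toolx [-0.004  0.    -1.   ] tooly [-0.  1.  0.] F [-2.2 -1.2  6.1] T [-0.12  0.4  -0.09] w 0.137 j [ 0.54  0.14 -0.55  1.96  0.08  1.07  1.39]
```

```bash
for i in 1 2 ; do python3 -m jog '[[0.001,0,0,0,0,0],[0.002,0,0,0,0,0],[0.002,0,0,0,0,0],[0.002,0,0,0,0,0],[0.002,0,0,0,0,0]]' >/dev/null; python3 -c "
from go import *
inbox()"; done; python3 - <<'E'
from look import snap
snap("e")
import cv2
a=cv2.imread("pics/e_side.png")[150:290,250:390]; cv2.imwrite("pics/e_side_c.png",cv2.resize(a,None,fx=4,fy=4,interpolation=cv2.INTER_CUBIC))
E
```

```text
t 9.57 tcp box [-0.0537 -0.0008  0.1292] toolx [-0.004  0.    -1.   ] tooly [-0.  1.  0.] F [-3.9 -0.4  6.6] T [-0.04  0.51 -0.01] w 0.138 j [ 0.54  0.14 -0.55  1.96  0.08  1.07  1.39]
t 9.98 tcp box [-0.0533 -0.0009  0.1276] toolx [-0.003  0.    -1.   ] tooly [-0.  1.  0.] F [-2.3  0.3  9.2] T [-0.13  0.51 -0.07] w 0.14 j [ 0.54  0.14 -0.55  1.96  0.08  1.06  1.39]
```

View pics/e_side_c.png

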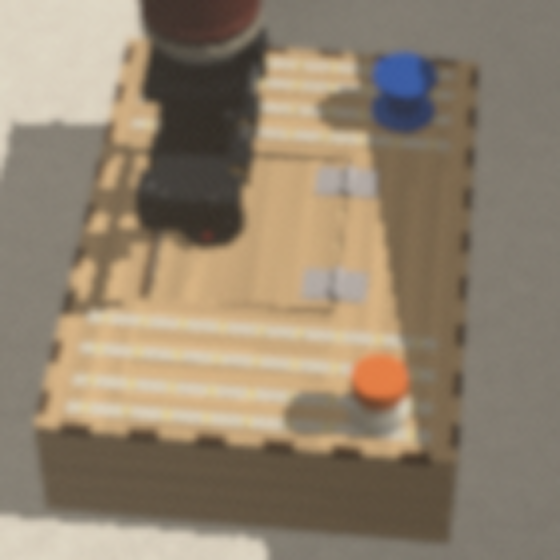

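The hatch now looks about flush in the crop, and the red mark at (205,236) is still toward -y. I'll continue in 1 mm steps.

```bash
for i in 1 2 ; do python3 -m jog '[[0.0005,0,0,0,0,0],[0.001,0,0,0,0,0],[0.001,0,0,0,0,0],[0.001,0,0,0,0,0],[0.001,0,0,0,0,0]]' >/dev/null; python3 -c "
from go import *
inbox()"; done
```

```text
t 10.5 tcp box [-0.053  -0.0008  0.1269] toolx [-0.002  0.    -1.   ] tooly [-0.  1.  0.] F [-1.6 -0.9 11.4] T [-0.21  0.51 -0.12] w 0.136 j [ 0.54  0.14 -0.55  1.96  0.08  1.06  1.39]
t 10.92 tcp box [-0.0527 -0.0009  0.126 ] toolx [-0.002  0.    -1.   ] tooly [-0.  1.  0.] F [-2.4 -1.4 11.5] T [-0.15  0.31 -0.07] w 0.135 j [ 0.54  0.14 -0.55  1.96  0.08  1.06  1.39]
```

```bash
for i in 1 2 ; do python3 -m jog '[[0.0005,0,0,0,0,0],[0.001,0,0,0,0,0],[0.001,0,0,0,0,0],[0.001,0,0,0,0,0],[0.001,0,0,0,0,0]]' >/dev/null; python3 -c "
from go import *
inbox()"; done
```

```text
t 11.33 tcp box [-0.0525 -0.0009  0.1251] toolx [-0.001  0.    -1.   ] tooly [-0.  1.  0.] F [-2.2 -1.5 10.5] T [-0.22  0.21 -0.07] w 0.141 j [ 0.54  0.14 -0.55  1.96  0.09  1.06  1.39]
t 11.75 tcp box [-0.0524 -0.0008  0.1248] toolx [-0.001 -0.    -1.   ] tooly [-0.  1. -0.] F [-4.8 -1.9 18.8] T [-0.19  0.91 -0.07] w 0.136 j [ 0.54  0.14 -0.55  1.96  0.09  1.06  1.39]
```

The force jumped to 18.8 N in under 1 mm, so this is the stop, about 3 mm below flush. I'll turn clockwise while holding the push.

```bash
python3 -m jog '[[0,0,0,0.06,0,0],[0,0,0,0.12,0,0],[0,0,0,0.18,0,0],[0,0,0,0.24,0,0],[0,0,0,0.25,0,0]]' >/dev/null; python3 -c "
from go import *
inbox()"
```

```text
t 12.17 tcp box [-0.0524 -0.0003  0.1248] toolx [-0.001  0.001 -1.   ] tooly [0.25  0.968 0.   ] F [-4.4 -0.3 17.8] T [ 0.32  0.71 -0.  ] w 0.136 j [ 0.52  0.14 -0.53  1.96  0.08  1.06  1.14]
```

```bash
python3 -m jog '[[0,0,0,0.06,0,0],[0,0,0,0.12,0,0],[0,0,0,0.18,0,0],[0,0,0,0.24,0,0],[0,0,0,0.25,0,0]]' >/dev/null; python3 -c "
from go import *
inbox()"
```

```text
t 12.58 tcp box [-0.0522  0.      0.1248] toolx [-0.     0.001 -1.   ] tooly [0.482 0.876 0.001] F [-3.1  0.8 16.5] T [0.6  0.39 0.08] w 0.134 j [ 0.5   0.14 -0.51  1.97  0.08  1.05  0.89]
```

```bash
python3 -m jog '[[0.0002,0,0,0.05,0,0],[0.0002,0,0,0.1,0,0],[0.0002,0,0,0.15,0,0],[0.0002,0,0,0.2,0,0],[0.0002,0,0,0.2,0,0]]' >/dev/null; python3 -c "
from go import *
inbox()"
```

```text
t 13.0 tcp box [-0.052   0.0003  0.1248] toolx [ 0.     0.001 -1.   ] tooly [0.646 0.763 0.001] F [-2.9  1.6 17.1] T [ 0.79  0.28 -0.01] w 0.139 j [ 0.48  0.14 -0.49  1.97  0.07  1.05  0.69]
```

```bash
python3 -m jog '[[0.0001,0,0,0.05,0,0],[0.0001,0,0,0.1,0,0],[0.0001,0,0,0.15,0,0],[0.0001,0,0,0.2,0,0],[0.0001,0,0,0.2,0,0]]' >/dev/null; python3 -c "
from go import *
inbox()"
```

```text
t 13.42 tcp box [-0.0517  0.0005  0.1248] toolx [ 0.001  0.002 -1.   ] tooly [0.785 0.62  0.002] F [-2.3  2.4 17.2] T [ 0.76  0.09 -0.03] w 0.139 j [ 0.47  0.14 -0.48  1.97  0.07  1.05  0.5 ]
```

Past 0.9 rad there is no torque or force rise, so the tongue is clearing the strike.

```bash
for i in 1 2; do python3 -m jog '[[0.0001,0,0,0.05,0,0],[0.0001,0,0,0.1,0,0],[0.0001,0,0,0.15,0,0],[0.0001,0,0,0.2,0,0],[0.0001,0,0,0.23,0,0]]' >/dev/null; python3 -c "
from go import *
inbox()"; done
```

```text
t 13.83 tcp box [-0.0514  0.0008  0.1248] toolx [ 0.001  0.002 -1.   ] tooly [0.905 0.426 0.002] F [-0.1  2.  16.2] T [ 0.97 -0.25  0.07] w 0.14 j [ 0.45  0.14 -0.46  1.97  0.07  1.05  0.27]
t 14.25 tcp box [-0.0511  0.0009  0.1248] toolx [ 0.002  0.002 -1.   ] tooly [0.978 0.208 0.003] F [ 0.7  3.4 16.3] T [ 0.98 -0.57  0.06] w 0.138 j [ 0.43  0.13 -0.44  1.97  0.06  1.05  0.04]
```

```bash
python3 -m jog '[[0,0,0,0.05,0,0],[0,0,0,0.1,0,0],[0,0,0,0.15,0,0],[0,0,0,0.2,0,0],[0,0,0,0.2,0,0]]' >/dev/null; python3 -c "
from go import *
inbox()
from look import snap
snap('f')
import cv2
a=cv2.imread('pics/f_side.png')[150:290,250:390]; cv2.imwrite('pics/f_side_c.png',cv2.resize(a,None,fx=4,fy=4,interpolation=cv2.INTER_CUBIC))"
```

```text
t 14.67 tcp box [-0.0507  0.0009  0.1249] toolx [ 0.003  0.002 -1.   ] tooly [1.    0.009 0.003] F [ 1.9  3.8 14.7] T [ 0.86 -0.91 -0.04] w 0.138 j [ 0.42  0.13 -0.43  1.97  0.06  1.05 -0.16]
```

View pics/f_side_c.png

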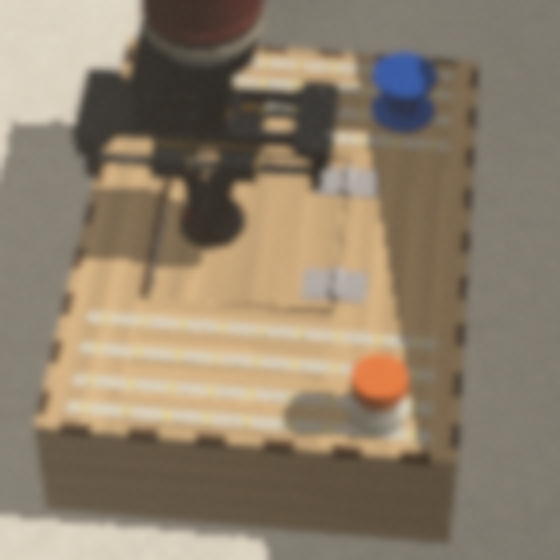

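The knob is turned (tool at 1.56 rad) and the hatch is down. I'll ease the push off, then open the jaws and rise.

```bash
python3 -m jog '[[-0.0003,0,0,0,0,0],[-0.0006,0,0,0,0,0],[-0.0009,0,0,0,0,0],[-0.0012,0,0,0,0,0],[-0.0012,0,0,0,0,0]]' >/dev/null; python3 -c "
from go import *
inbox()"
python3 -m jog '[[-0.0005,0,0,0,0,0],[-0.001,0,0,0,0,0],[-0.001,0,0,0,0,0],[-0.001,0,0,0,0,0],[-0.001,0,0,0,0,0]]' -0.4 >/dev/null; python3 -c "
from go import *
inbox()"
```

```text
t 15.18 tcp box [-0.0507  0.0009  0.1254] toolx [ 0.003  0.003 -1.   ] tooly [1.    0.012 0.003] F [5.3 2.7 6.8] T [ 0.78 -1.58 -0.05] w 0.141 j [ 0.42  0.13 -0.43  1.97  0.06  1.05 -0.15]
t 15.6 tcp box [-0.0548  0.0002  0.1251] toolx [-0.006  0.001 -1.   ] tooly [ 1.     0.012 -0.006] F [-9.4  3.1 14.9] T [0.7  2.12 0.01] w 0.295 j [ 0.42  0.13 -0.43  1.97  0.06  1.06 -0.15]
```

```bash
python3 -m jog '[[-0.002,0,0,0,0,0],[-0.004,0,0,0,0,0],[-0.006,0,0,0,0,0],[-0.009,0,0,0,0,0],[-0.012,0,0,0,0,0]]' >/dev/null; python3 -c "
from go import *
inbox()"
```

```text
t 16.02 tcp box [-0.0537 -0.0012  0.1366] toolx [-0.004  0.    -1.   ] tooly [ 1.     0.011 -0.004] F [0.2 0.1 0.5] T [-0.02 -0.09 -0.02] w 0.298 j [ 0.42  0.12 -0.42  1.96  0.05  1.08 -0.15]
```

```bash
python3 -m jog '[[0,0,0,0,0,0],[-0.01,0,0,0,0,0],[-0.03,0,0,0,0,0],[-0.06,0,0,0,0,0],[-0.09,0,0,0,0,0]]' 0 >/dev/null;  python3 -m jog '[[-0.02,0,-0.03,0,0,0],[-0.03,0,-0.06,0,0,0],[-0.04,0,-0.1,0,0,0],[-0.04,0,-0.14,0,0,0],[-0.04,0,-0.18,0,0,0]]' >/dev/null; python3 -c "
from go import *
inbox()
from look import snap
snap('g')
import cv2
for n,(r,c) in dict(side=(150,250),top=(130,230)).items():
  a=cv2.imread(f'pics/g_{n}.png')[r:r+150,c:c+180]; cv2.imwrite(f'pics/g_{n}_c.png',cv2.resize(a,None,fx=4,fy=4,interpolation=cv2.INTER_CUBIC))"
```

```text
t 16.85 tcp box [-0.0551  0.1804  0.2682] toolx [-0.002  0.001 -1.   ] tooly [ 1.     0.01  -0.002] F [ 1.2  0.1 -0.7] T [-0.04 -0.15 -0.01] w 0.503 j [ 0.23  0.1  -0.59  1.7   0.06  1.36 -0.49]
```

View pics/g_side_c.png

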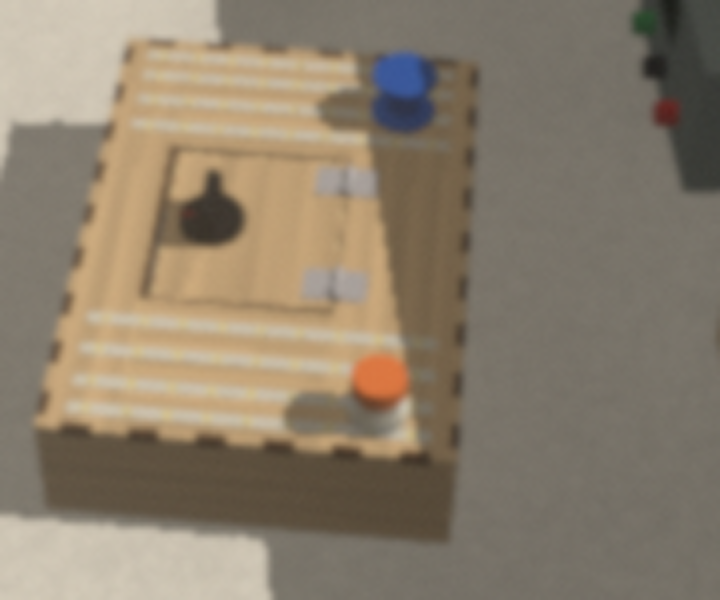

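View pics/g_top_c.png

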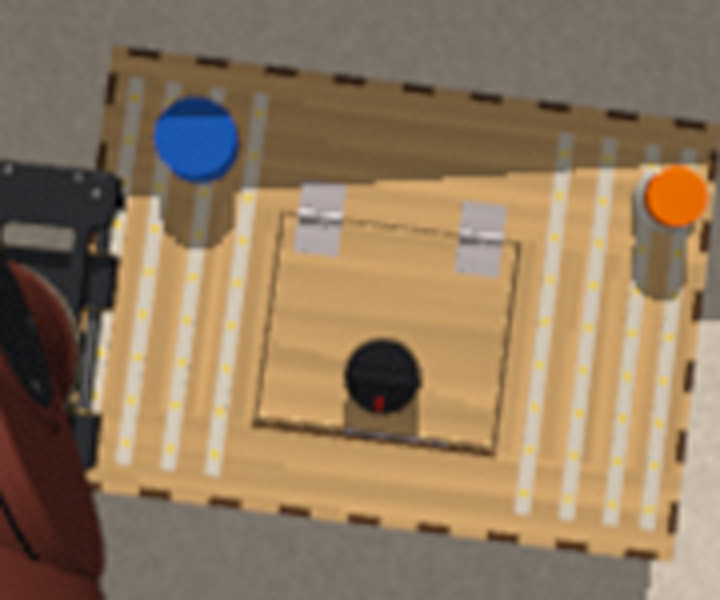

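The hatch sits flush and closed after release. The red mark is at top crop (380,403), below the knob centre (383,375) and pointing to the frame edge, and the wing lies along y. The spool and jar are unmoved. I'll let the arm settle, then hand in.

```bash
python3 -m jog '[[0,0,0,0,0,0],[0,0,0,0,0,0],[0,0,0,0,0,0],[0,0,0,0,0,0],[0,0,0,0,0,0]]'; python3 -c "
import numpy as np,cv2
from look import snap
from cell import robot
snap('h')
a=cv2.imread('pics/g_top.png').astype(int)[140:270,262:400];b=cv2.imread('pics/h_top.png').astype(int)[140:270,262:400];print(abs(a-b).max())
print(robot.hand_in())"
```

```text
time: 17.37
tcp_pos: [0.5069, 0.1223, 0.2665]
ee_rot: [-0.529, -0.469, 0.531, -0.467]
contact_force: [-0.2, -0.1, -0.1]
grip_width: 0.493
189
the job is handed in; nothing more can be done
None
```

```bash
python3 -c "
import numpy as np,cv2
a=cv2.imread('pics/g_top.png').astype(int);b=cv2.imread('pics/h_top.png').astype(int);d=abs(a-b).max(2)
m=d[140:270,262:400]>30; print(np.argwhere(m)[:8]+[140,262], m.sum(), d[175:250,285:400].max())"
```

```text
[[173 262]
 [173 263]
 [173 264]
 [174 262]
 [174 263]
 [174 264]
 [174 265]
 [175 262]] 141 9
```

I closed and latched the hatch and handed the job in at about 17.5 s. No verdict is reported, so whether the tongue bears on the strike with more than 0.5 N is unconfirmed.

- **Closing:** I pushed the hatch down onto its springs with the shut fingers and gripped the knob's wing. I then pressed until the force jumped to 18.8 N, which I took as the stop, about 3 mm below flush. I turned the knob about 1.56 rad clockwise under 15–18 N; no torque or force rise came at 0.65 rad, so the tongue cleared the strike.
- **Last checks:** After release the pictures show the hatch flush and the red mark pointing at the frame edge. The spool and jar are in place, and I did not go near the things on the table. The hatch area did not change between the last two top pictures (difference at most 9 grey levels). A larger difference at the picture's left edge lies where the arm was still settling. The wrist force read about 0 N.
- **One oddity:** When I first opened the jaws on the knob, the arm was pushed about 4 mm toward the box front. It read about 15 N up and 9 N sideways until I lifted off, and nothing visible had moved.

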